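Close the adjustable wrench on the fitting nut and tighten it to the mark

TASK

The adjustable wrench hangs loosely round the brass nut. Roll its worm with a fingertip, gently, until you feel the jaw bear snugly on the nut's flats, without forcing it, and only then swing the wrench by its handle to tighten the nut clockwise (seen from above) until its red mark lines up with the red mark on the fixed stem; leave the wrench lying on the nut, still snug, and leave the other things alone.

Things in the scene. Friction and masses are not known exactly. Their poses are not given: they have to be found in the camera images.
- fitting: Upright steel tube fitting set in the cabinet top (fixed). Origin on its axis, on the surface (z = 0); z is up. Stem 14 mm in diameter with a 17 mm collar (top 27 mm high) that bears the fixed red mark on its -x side; a brass barb on top ends 43 mm high.
- nut_centre (a point): Centre of the brass hex nut on the fitting, on its axis, 6 mm above the surface. The nut is 24 mm across flats (27.7 mm across corners), flats from 0.5 to 12 mm high, above it a round brass collar 21.6 mm in diameter to 15.5 mm high with a red mark.
- nut (a joint): Turn of the nut on the fitting in rad, clockwise from above is positive; 0 when its red mark is in line with the fixed red mark. It starts between -0.63 and -0.47. Stiff: it takes 0.45 N m to turn and stays where left.
- wrench: Loose steel adjustable wrench lying flat on the surface, about 0.33 kg, 180 mm long. Origin: on its underside, midway between the jaws when these are 24 mm apart. x points out of the mouth, z up; handle towards -x. Head 12 mm thick, from x = -51 to 12 mm, y = -24 to 16 mm.
- mouth (a point): On the wrench, 6 mm above its origin: where the nut's centre is when the wrench is seated and snug. The fixed jaw's inner face lies 12 mm to its -y, the movable jaw is on its +y side; both are 12 mm high and reach about 11 mm ahead; the mouth's bottom is 15 mm behind (x = -15 mm).
- worm_top (a point): Top of the worm, at (-32, 1, 14.6) mm in the wrench's frame: dark knurled roller, 14 mm in diameter, 15 mm long, axis along wrench y, 2.6 mm proud of the head. A fingertip pressed on with 5 to 12 N and drawn along wrench +x (to the mouth) closes the jaw, 0.8 mm per 7 mm of stroke, at about 3 N drag; the other way opens it. 5 to 8 N drag means snug, over 10 N is forcing.
- jaw: Movable jaw of the wrench, 12 mm wide. Same axes as the wrench; its origin's y in the wrench's frame is the jaw opening beyond 24 mm: 0 when the jaws are 24 mm apart (on the nut's flats), 0.005 m when 29 mm apart. It starts at 0.0045 to 0.0070. The wrench settles square to the flats as the jaw closes.
- handle_point (a point): On the handle's centreline, at (-126.1, -28, 6) mm in the wrench's frame, about 130 mm from the mouth: a place to push the handle sideways with closed fingers. The handle (here 24 mm wide, z 0 to 10.5 mm) leaves the head at (-44, -6) mm and runs 122 mm along (-0.966, -0.259), leaning 15 degrees to -y.
- tape_roll: Roll of yellow tape, bystander.
- beaker: Clear plastic beaker, 54 mm wide, 69 mm high, bystander.
- spare_spanner: Spare combination spanner, 124 mm, bystander.
- reagent: Small white bottle with a blue cap, 34 mm wide, 74 mm high, bystander.
- timer: White timer, 62 mm, bystander.
- spare_cap: Spare white screw cap, 38 mm wide, 20 mm high, bystander.

How it is judged:
On the way:
1. the jaws are snug on the nut (jaw opening under 1 mm beyond 24 mm, bearing on the nut with over 8 N, wrench seated on the nut), the nut not yet turned (y of jaw in the frame of wrench below 0.001 m and horizontal distance between mouth and nut_centre below 0.005 m and contact force between jaw and fitting above 8 N and value of joint nut below -0.38 rad), for 0.2 s.
At the end, for the whole second after the job is handed in: The nut's red mark is within 0.1 rad (6 degrees) of the fixed mark, the wrench lies flat and at rest on the nut (mouth centre within 5 mm of the nut's centre), its jaws within 1.5 mm of snug (value of joint nut between -0.1 and 0.1 rad and y of jaw in the frame of wrench below 0.0015 m and horizontal distance between mouth and nut_centre below 0.005 m and height (world z) of mouth below 0.012 m and angle between wrench's own z axis and vertical below 0.1 rad and linear speed of wrench below 0.01 m/s); the robot touches nothing.
It fails at once if the worm is forced: the jaw is squeezed on the nut with over 70 N while the fingers work the wrench (contact force between the fingers and wrench above 0.5 N and contact force between jaw and fitting above 70 N).
It fails at once if the fingers press on the wrench with more than 30 N (contact force between the fingers and wrench above 30 N).
It fails at once if the robot turns or presses the nut directly, or leans on the fitting (more than 5 N) (contact force between any of the fingers, the arm and fitting above 5 N).
It fails at once if the nut is turned past the mark by more than 0.2 rad (value of joint nut above 0.2 rad).
It fails at once if a bystander is moved more than 20 mm (distance of any of tape_roll, beaker, spare_spanner, reagent, timer, spare_cap from where it was at the start of the episode above 0.02 m).
It also fails if it takes over 72 s, if anything falls off the work surface, if the arm or the gripper's body presses on something with over 40 N, if the wrist force passes 120 N, or if a joint passes its speed limit or range.

ROBOT

A 7-joint arm with a two-finger parallel gripper is mounted at the origin on a cart in front of the work surface, level with it; the furniture and walls round the work are solid. World frame = base frame: x ahead of the robot, y to its left, z up, the work surface at z = 0. Lengths are in m, angles in rad, forces in N, time in s.
With the tool pointing down it reaches from about 0.35 to 0.9 m from the base axis. Payload 19.9 kg.
Tool frame: the origin (TCP) lies at the very end of the fingers, on their centre line; the grasp point (between the pads) lies 19 mm behind it; z points along the fingers, y is the line along which they close (so a half turn about z gives the same grasp; the last joint's range is limited). The gripper opens to 94 mm and grips with 3 to 60 N. Pads are 16 mm wide; open, the fingers measure 119 mm over their backs; the gripper's body (75 mm by 177 mm) begins 78 mm behind the grasp point.
Start: joints at [1.238, 0.417, -0.01, 1.614, 0.005, 1.111, -0.053], TCP at [0.179, -0.599, 0.205] pointing down, gripper open.
Joint ranges: [-2.81, 2.81], [-0.39, 2.02], [-1.27, 1.25], [0.06, 2.57], [-1.19, 4.33], [0.19, 2], [-2.82, 2.82]. Speed limits (rad/s): [1.89, 1.89, 2.39, 2.39, 3.01, 3.01, 3.01].

INTERFACE

Orientations are given as a rotation vector (axis times angle).
In Python, from cell import robot gives the robot as it stands.
- The arm moves only by the tool play_rows, never from a script. Its argument "motion" is one flat list of numbers, 5 for each row, row after row: the opening, from 0 (shut) to 1 (fully open), then the shift along the tool's x, y, z scaled (see below), then the turn about the tool's z scaled (see below). A call has 1 to 8 rows; each row is the pose to reach, as a shift and turn from the pose commanded when the call began, along the tool's axes at that moment; what a row does not reach only later rows make up. The controller multiplies each number of a shift by 0.15 m and each number of a turn by pi/2 rad. A row lasts 1/12 s, in which the tool goes at most 41.7 mm and 7.16 degrees, less where a joint would pass 70% of its speed; a pose out of reach is approached as far as the arm can. A call with a number of a shift or a turn outside -1 to 1 is refused whole. A call with a gripper value outside its range is refused whole. The fingers move at their own pace and stop on an object; "squeeze" is the grip in N (left out, the last holds). Time passes only in rows, so rows that repeat a pose let the fingers close. It gives the time, the measured TCP pose, the force, the opening and the grip force at its end, in the units of the state.
- robot.observe(): the state, without advancing time (a new reading comes with each control period).
- robot.camera(name): name is "scene" or "top" or "wrist"; returns a dict with "img" (384x512x3 uint8, blue, green, red), "depth" (384x512 float32, m along the optical axis (not along the pixel's ray), 0 where there is no reading), "intrinsics" (3x3 intrinsics, pixels), "world_from_camera" (4x4, takes a point from camera to world coordinates); the wrist camera has in their place "hand_eye" (4x4, takes a point from camera to tool coordinates, whose origin is the TCP and whose axes are the flange's). Camera axes: x right, y down, z forward; pixel columns grow to the right and rows downward; lengths in m; the calibration is good to about 2 mm. The wrist camera is an equidistant fisheye: a pixel r from the principal point sees the ray r / f radians off the axis. A picture is of the moment at which its call begins: read the wrist's pose just before it.
- robot.hand_in(): hands the job in; it is judged then, once.
Trained networks look in the newest picture that a camera, given by its name, has taken for a name from the list of things; names that differ only in an ending like _2 or _b are one class to them, and where a whole thing is asked for, a point or a joint stands for the part that bears it (a point fixed in the world has none). Each returns a list of dicts, best first, with "confidence" (0 to 1); they miss things now and then, are a little off and sometimes report something else, mostly with a low value. They report only what shows in the picture. A call takes as long as a camera call.
- robot.boxes_of(camera, query): "pixel" ([row, column] in pixels, amid what is visible of it).
The state is a dict: "t": time; "qpos": joint angles; "joint_vel": joint speeds; "tau": joint torques, N m; "tool_pos": TCP position; "tcp_rot": TCP orientation; "contact_force": force on the tool from outside, world axes, zero at the start; "wrist_torque": the same for the moment, N m; "finger_gap": finger opening in m; "gripper_force": force on a finger pad.
Only numpy, scipy, OpenCV 4.12 (cv2) and the standard library are available. Lean on these libraries where they do the work, as an engineer would, in place of code of your own. Each camera call takes 0.05 s, during which the arm holds its last target. There are 200 camera calls.

## Working session

There is one attempt and no reset: what is moved stays moved. The work goes in short steps, Python scripts to look and compute and a tool call to move; the robot and the scene stay as the last step left them, time stands still between calls to the robot, and variables do not carry over. Pictures are saved under pics/ and viewed, at most 10 in all, crops included, and the job is handed in when it is done.

Besides the shell and the picture viewer there is one more tool, called after "Request:" by a JSON object that holds its "method" and its "body". play_rows: Moves the arm, as the interface text tells. Its arguments: {"type":"object","properties":{"motion":{"type":"array","items":{"type":"number"}},"squeeze":{"type":"number"}},"required":["motion"]}

```bash
mkdir -p pics; ls; cat > h.py <<'E'
import numpy as np, cv2
from cell import robot
from scipy.spatial.transform import Rotation as R
def px2w(c,r,col,z=None):
    K=c["intrinsics"];T=c["world_from_camera"]
    d=np.array([(col-K[0,2])/K[0,0],(r-K[1,2])/K[1,1],1.])
    if z is None: p=d*c["depth"][int(r),int(col)]; return T[:3,:3]@p+T[:3,3]
    w=T[:3,:3]@d; o=T[:3,3]; return o+w*(z-o[2])/w[2]
E
python3 - <<'E'
from h import *
s=robot.observe(); print(s)
for n in("top","scene"):
    c=robot.camera(n); cv2.imwrite(f"pics/{n}0.png",c["img"]); print(n,c["intrinsics"],c["world_from_camera"])
    for q in["fitting","nut","wrench","worm_top","jaw","handle_point","tape_roll","beaker","spare_spanner","reagent","timer","spare_cap"]:
        for b in robot.boxes_of(n,q)[:2]:
            print(q,b["confidence"],b["pixel"],px2w(c,*b["pixel"]).round(4))
E
```

```text
pics
{'t': 0.0, 'qpos': array([ 1.23848667,  0.41793746, -0.01030981,  1.61413524,  0.00469605,
        1.11070849, -0.053001  ]), 'joint_vel': array([-3.67823972e-05,  4.81226409e-04, -9.60815014e-04, -4.78923118e-04,
        5.66727244e-04, -5.02982068e-04, -1.20878683e-03]), 'tau': array([-1.35140868e-03, -8.51257610e+01,  6.38033040e-01, -4.26000166e+01,
       -4.88573348e-02,  1.86630199e-02,  1.45227318e-05]), 'tool_pos': array([ 0.17909543, -0.59841533,  0.20486441]), 'tcp_rot': array([-3.10731230e+00, -4.55047901e-01,  3.92506195e-04]), 'contact_force': array([-0.65369253, -0.36549401,  0.49908298]), 'wrist_torque': array([ 0.02254676, -0.01436789, -0.0013603 ]), 'gripper_force': 0.0, 'finger_gap': 0.09416929432287048}
top [[380.24415322   0.         259.20441492]
 [  0.         380.24415322 187.40195187]
 [  0.           0.           1.        ]] [[-0.09147821 -0.9745711   0.2045554   0.27430897]
 [-0.99580197  0.08886925 -0.02192455  0.04395846]
 [ 0.00318835 -0.20570229 -0.97860942  1.26650253]
 [ 0.          0.          0.          1.        ]]
nut 0.46 [165.0, 148.9] [0
[... 1086 characters left out ...]
497 0.2672 0.0112]
nut 0.3 [168.9, 364.5] [ 0.3728 -0.2461  0.0127]
wrench 0.7 [247.9, 205.0] [0.4613 0.2661 0.0099]
wrench 0.3 [168.3, 364.8] [ 0.373  -0.2474  0.0141]
worm_top 0.86 [250.1, 207.6] [0.4505 0.2674 0.0118]
jaw 0.39 [239.8, 179.9] [0.5226 0.2904 0.0094]
handle_point 0.58 [250.4, 204.6] [0.4582 0.2701 0.0069]
tape_roll 0.57 [184.8, 337.4] [ 0.3907 -0.1457  0.0022]
beaker 0.57 [168.3, 350.7] [ 0.3786 -0.1801  0.0469]
beaker 0.52 [224.2, 114.5] [0.6301 0.3887 0.0531]
reagent 0.86 [227.4, 113.7] [0.6288 0.3929 0.0468]
reagent 0.24 [187.8, 337.3] [ 3.843e-01 -1.372e-01  3.000e-04]
timer 0.8 [166.3, 368.8] [ 0.3699 -0.2625  0.0148]
spare_cap 0.61 [194.1, 175.8] [0.6525 0.2001 0.0171]
```

```bash
python3 - <<'E'
import cv2,numpy as np
a=cv2.imread("pics/top0.png")[130:270,110:260]; b=cv2.imread("pics/scene0.png")[170:310,110:260]
cv2.imwrite("pics/crop.png",np.vstack([np.hstack([cv2.resize(a,(400,373),interpolation=2),cv2.resize(b,(400,373),interpolation=2)])]))
E
```

```text
(no output)
```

View pics/top0.png

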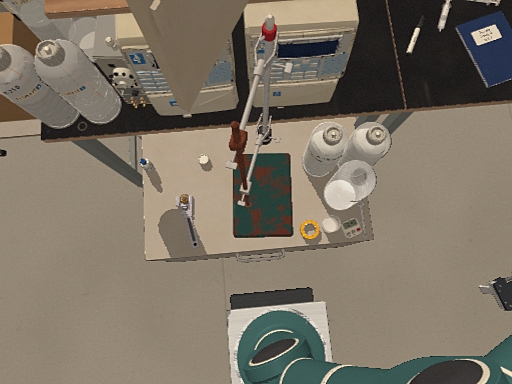

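View pics/crop.png

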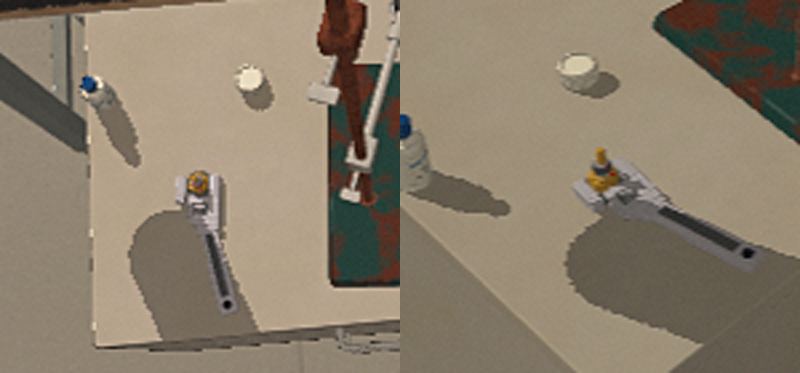

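The top view shows the wrench with the fitting around (200,184), its handle pointing toward the robot and ending near (243,195). The bystanders are clear of it. A clamp and lamp stands over the mat, so I'll check heights before crossing, and measure the wrench's geometry.

```bash
python3 - <<'E'
from h import *
for n in("top","scene"):
    c=robot.camera(n); d=c["depth"];v,u=np.mgrid[:384,:512];K=c["intrinsics"]
    P=np.stack([(u-K[0,2])/K[0,0]*d,(v-K[1,2])/K[1,1]*d,d],-1)@c["world_from_camera"][:3,:3].T+c["world_from_camera"][:3,3]
    np.save(n+"P.npy",P); P=P[d>0]
    print(n)
    for x in np.arange(.2,.85,.1):
        print(round(x,2),[round(float(P[(abs(P[:,0]-x)<.05)&(abs(P[:,1]-y)<.05)][:,2].max(initial=-9)),2) for y in np.arange(-.4,.55,.1)])
    # wrench/nut points
    m=(P[:,0]>.33)&(P[:,0]<.6)&(abs(P[:,1]-.27)<.09)&(P[:,2]>.006)
    Q=P[m]; print(len(Q))
    H=Q[Q[:,2]>.025]; print("tall",H.round(3).tolist()[:30])
E
```

```text
top
0.2 [-0.52, -0.52, -0.0, 0.0, 0.0, -0.01, -0.42, -0.51, -0.52, -0.52]
0.3 [-0.52, 0.02, 0.01, 0.01, 0.01, 0.01, 0.01, 0.01, 0.01, -0.52]
0.4 [-9.0, 0.26, 0.26, 0.03, 0.03, 0.66, 0.02, 0.02, 0.01, -9.0]
0.5 [-9.0, 0.28, 0.28, 0.03, 0.67, 0.74, 0.02, 0.05, 0.01, -9.0]
0.6 [0.26, 0.29, 0.29, 0.26, 0.67, 0.92, 0.92, 0.01, 0.08, -9.0]
0.7 [0.28, 0.28, 0.6, 0.6, 0.72, 0.79, 0.6, 0.65, 0.56, 0.56]
0.8 [0.29, 0.28, 0.6, 0.6, 0.66, 0.54, 0.62, 0.62, 0.62, 0.56]
528
tall [[0.531, 0.27, 0.028], [0.53, 0.267, 0.027], [0.524, 0.27, 0.044], [0.523, 0.267, 0.047], [0.527, 0.267, 0.028], [0.527, 0.264, 0.027], [0.523, 0.275, 0.035], [0.521, 0.271, 0.044], [0.521, 0.268, 0.04], [0.522, 0.266, 0.035], [0.523, 0.263, 0.03], [0.521, 0.277, 0.029], [0.52, 0.273, 0.033], [0.52, 0.27, 0.032], [0.52, 0.267, 0.028], [0.518, 0.274, 0.027], [0.516, 0.269, 0.035], [0.517, 0.265, 0.025]]
scene
0.2 [-9.0, -9.0, -0.52, -0.0, -0.0, -0.0, -9.0, -9.0, -9.0, -9.0]
0.3 [-0.52, 0.02, 0.01, 0.0, 0.0, 0.0, 0.0, 0.0, 0.0, -9.0]
0.4 [-0.52, 0.25, 0.25, 0.02, 0.03, 0.28, 0.01, 0.01, 0.0, -9.0]
0.5 [-9.0, 0.28, 0.28, 0.02
[... 220 characters left out ...]
.53, 0.37]
853
tall [[0.527, 0.271, 0.041], [0.524, 0.27, 0.042], [0.523, 0.277, 0.045], [0.525, 0.273, 0.041], [0.522, 0.272, 0.042], [0.524, 0.277, 0.041], [0.523, 0.275, 0.04], [0.522, 0.272, 0.039], [0.523, 0.269, 0.036], [0.521, 0.279, 0.041], [0.521, 0.276, 0.039], [0.521, 0.274, 0.038], [0.52, 0.271, 0.036], [0.525, 0.277, 0.033], [0.523, 0.276, 0.034], [0.521, 0.274, 0.034], [0.521, 0.271, 0.033], [0.523, 0.267, 0.028], [0.528, 0.278, 0.029], [0.526, 0.277, 0.03], [0.525, 0.274, 0.029], [0.523, 0.273, 0.029], [0.519, 0.273, 0.032], [0.52, 0.27, 0.029], [0.528, 0.278, 0.025], [0.525, 0.277, 0.027], [0.523, 0.276, 0.028], [0.518, 0.274, 0.03], [0.52, 0.27, 0.025], [0.525, 0.28, 0.026]]
```

```bash
python3 - <<'E'
from h import *
for n in("top","scene"):
    P=np.load(n+"P.npy").reshape(-1,3); m=(P[:,0]>.3)&(P[:,0]<.65)&(P[:,1]>-.15)&(P[:,1]<.3)&(P[:,2]>.05)&np.isfinite(P).all(1)
    Q=P[m]; print(n,len(Q))
    for x in np.arange(.3,.65,.025):
        q=Q[(Q[:,0]>=x)&(Q[:,0]<x+.025)]
        if len(q): print(round(x,3),len(q),"y",q[:,1].min().round(3),q[:,1].max().round(3),"z",q[:,2].min().round(3),q[:,2].max().round(3))
for q in((0.179,-0.599),): print(np.hypot(*q))
c=robot.camera("wrist"); print(c["hand_eye"],c["intrinsics"])
s=cv2.imread("pics/scene0.png"); cv2.imwrite("pics/s2.png",s)
E
```

```text
top 8368
0.425 112 y 0.063 0.083 z 0.274 0.661
0.45 214 y 0.049 0.081 z 0.265 0.671
0.475 611 y 0.042 0.074 z 0.054 0.742
0.5 110 y 0.037 0.053 z 0.274 0.665
0.525 121 y 0.029 0.047 z 0.275 0.662
0.55 3022 y -0.15 0.158 z 0.072 0.924
0.575 1656 y -0.15 0.127 z 0.05 0.893
0.6 1559 y -0.15 0.114 z 0.057 0.859
0.625 963 y -0.15 0.098 z 0.07 0.826
scene 2998
0.425 33 y 0.068 0.087 z 0.273 0.279
0.45 123 y 0.051 0.084 z 0.08 0.521
0.475 1099 y 0.047 0.079 z 0.05 0.521
0.5 25 y 0.046 0.07 z 0.266 0.288
0.525 33 y 0.034 0.05 z 0.271 0.281
0.55 125 y -0.15 0.041 z 0.053 0.281
0.575 672 y -0.15 0.031 z 0.05 0.286
0.6 565 y -0.149 0.027 z 0.051 0.286
0.625 323 y -0.15 0.022 z 0.05 0.285
0.6251735758971263
[[-7.58015507e-04 -9.64217710e-01 -2.65110606e-01  7.69224146e-02]
 [ 9.99998913e-01 -3.95624258e-04 -1.42033837e-03  3.77744672e-04]
 [ 1.26463123e-03 -2.65111395e-01  9.64216962e-01 -1.79912386e-01]
 [ 0.00000000e+00  0.00000000e+00  0.00000000e+00  1.00000000e+00]] [[297.31863964   0.         254.18795135]
 [  0.         297.31863964 192.64770972]
 [  0.           0.           1.        ]]
```

View pics/s2.png

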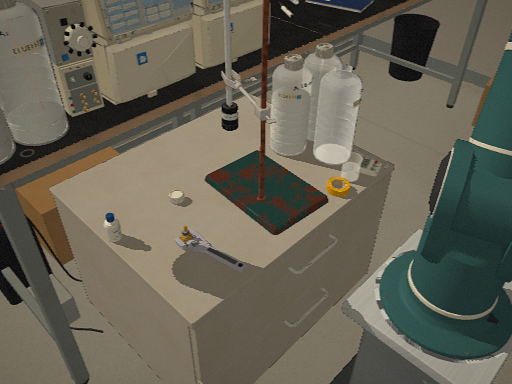

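The scene view shows a rod at about (0.48, 0.065), bottles on the right, and a clear area around the wrench on the left. I'll cross at a small radius and above bottle height.

Request:
{"method": "play_rows", "body": {"motion": [0,0.8,-1,-0.63,0.186,0,0.8,-1,-0.63,0.186,0,0.8,-1,-0.63,0.186,0,0.8,-1,-0.63,0.186,0,0.8,-1,-0.63,0.186,0,0.8,-1,-0.63,0.186,0,0.8,-1,-0.63,0.186], "squeeze": 20}}

```text
t: 2.03
tool_pos: [0.2526, -0.4194, 0.3017]
tcp_rot: [3.139, 0.003, 0.003]
contact_force: [0.1, -0.1, -0.5]
finger_gap: 0.0506
gripper_force: 0.0
```

Request:
{"method": "play_rows", "body": {"motion": [0,0.6,-1,0,0,0,0.6,-1,0,0,0,0.6,-1,0,0,0,0.6,-1,0,0,0,0.6,-1,0,0,0,0.6,-1,0,0]}}

```text
t: 2.53
tool_pos: [0.3425, -0.2694, 0.2995]
tcp_rot: [-3.141, -0.003, 0.0]
contact_force: [-0.3, 0.2, -0.1]
finger_gap: 0.0107
gripper_force: 0.0
```

Request:
{"method": "play_rows", "body": {"motion": [0,0.15,-1,0,0,0,0.15,-1,0,0,0,0.15,-1,0,0,0,0.15,-1,0,0,0,0.15,-1,0,0]}}

```text
t: 2.95
tool_pos: [0.3647, -0.118, 0.2999]
tcp_rot: [-3.141, -0.003, -0.0]
contact_force: [0.9, -0.0, 0.2]
finger_gap: 0.0006
gripper_force: 0.0
```

Request:
{"method": "play_rows", "body": {"motion": [0,0,-1,0,0,0,0,-1,0,0,0,0,-1,0,0,0,0,-1,0,0,0,0,-1,0,0]}}

```text
t: 3.37
tool_pos: [0.3647, 0.0318, 0.3001]
tcp_rot: [-3.141, -0.003, -0.001]
contact_force: [-0.2, -0.9, 0.7]
finger_gap: 0.0005
gripper_force: 0.0
```

Request:
{"method": "play_rows", "body": {"motion": [0,0,-1,0,0,0,0,-1,0,0,0,0,-1,0,0,0,0,-1,0,0,0,0,-1,0,0]}}

```text
t: 3.78
tool_pos: [0.3651, 0.1821, 0.3001]
tcp_rot: [-3.139, -0.003, 0.0]
contact_force: [0.8, -0.1, 0.9]
finger_gap: 0.0004
gripper_force: 0.0
```

Request:
{"method": "play_rows", "body": {"motion": [0,0.2,-0.6,0.9,0,0,0.2,-0.6,0.9,0,0,0.2,-0.6,0.9,0,0,0.2,-0.6,0.9,0,0,0.2,-0.6,0.9,0,0,0.2,-0.6,0.9,0]}}

```text
t: 4.28
tool_pos: [0.3943, 0.2684, 0.1625]
tcp_rot: [-3.141, 0.002, 0.01]
contact_force: [0.2, -0.2, 0.3]
finger_gap: 0.0004
gripper_force: 0.0
```

```bash
cat >> h.py <<'E'
def wrist():
    s=robot.observe(); c=robot.camera("wrist")
    T=np.eye(4); T[:3,:3]=R.from_rotvec(s["tcp_rot"]).as_matrix(); T[:3,3]=s["tool_pos"]
    c["world_from_camera"]=T@c["hand_eye"]; return c
def proj(c,P):
    T=np.linalg.inv(c["world_from_camera"]);K=c["intrinsics"]
    p=np.asarray(P)@T[:3,:3].T+T[:3,3]; rho=np.hypot(p[...,0],p[...,1]); th=np.arctan2(rho,p[...,2])
    k=th/np.maximum(rho,1e-9)
    return np.stack([p[...,0]*k*K[0,0]+K[0,2],p[...,1]*k*K[1,1]+K[1,2]],-1)
def ortho(c,z,x0,x1,y0,y1,mm):
    # up = +x, left = +y
    X,Y=np.meshgrid(np.arange(x1,x0,-mm),np.arange(y1,y0,-mm),indexing="ij")
    m=proj(c,np.stack([X,Y,0*X+z],-1)).astype(np.float32)
    return cv2.remap(c["img"],m[...,0],m[...,1],cv2.INTER_CUBIC)
def backp(c,r,col,z=None):
    K=c["intrinsics"];T=c["world_from_camera"];a=(col-K[0,2])/K[0,0];b=(r-K[1,2])/K[1,1];th=np.hypot(a,b)
    d=np.array([a/th*np.sin(th),b/th*np.sin(th),np.cos(th)])
    if z is None: return T[:3,:3]@(d/d[2]*c["depth"][int(r),int(col)])+T[:3,3]
    w=T[:3,:3]@d; return T[:3,3]+w*(z-T[2,3])/w[2]
E
python3 - <<'E'
from h import *
c=wrist(); np.savez("w0.npz",**{k:c[k] for k in c})
cv2.imwrite("pics/w0raw.png",c["img"])
o=ortho(c,.012,.35,.56,.2,.34,.00035)
for i in range(0,21):
    r=int((.56-(.35+.01*i))/.00035)
    cv2.line(o,(0,r),(4 if i%5 else 12,r),(0,0,255),1)
for j in range(0,15):
    q=int((.34-(.2+.01*j))/.00035); cv2.line(o,(q,0),(q,4 if j%5 else 12),(0,0,255),1)
print(o.shape); cv2.imwrite("pics/w0.png",o)
for q in["nut","fitting","wrench","worm_top","jaw","handle_point"]:
    for b in robot.boxes_of("wrist",q)[:1]: print(q,b["confidence"],b["pixel"],backp(c,*b["pixel"]).round(4))
E
```

```text
(601, 401, 3)
nut 0.61 [71.7, 251.2] [0.5141 0.2713 0.0282]
fitting 0.81 [67.3, 252.3] [0.5183 0.2701 0.0314]
wrench 0.75 [117.9, 262.2] [0.4647 0.2595 0.0126]
worm_top 0.84 [117.9, 264.9] [0.4648 0.2566 0.0136]
jaw 0.87 [72.1, 231.4] [0.5159 0.293  0.0136]
handle_point 0.92 [115.8, 265.6] [0.467  0.2558 0.012 ]
```

View pics/w0.png

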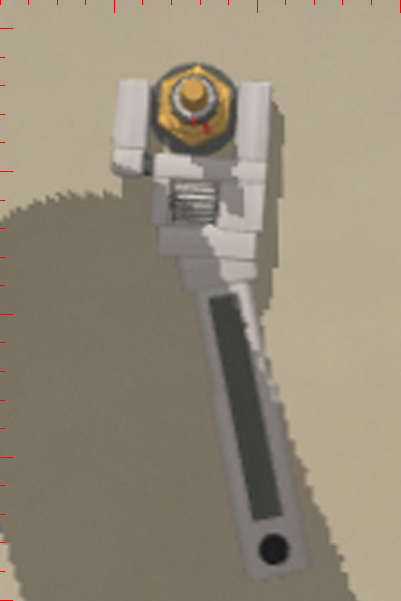

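The ortho view (z = 12 mm, 0.35 mm/px) shows:
- **Nut:** about (107,195) [row, column], which is world (0.5225, 0.272).
- **Worm:** (202,193), which is world (0.489, 0.2725).
- **Jaw gap:** about 86 px or 30 mm, so roughly 6 mm open.
- **Wrench yaw:** about -2.5°.
- **Red marks:** visible near (122,193) and (128,207).

```bash
python3 - <<'E'
from h import *
s=robot.observe(); M=R.from_rotvec(s["tcp_rot"]).as_matrix(); print(s["t"],s["tool_pos"],M.round(4).tolist(),s["contact_force"],s["qpos"].round(2))
print((M.T@(np.array([.484,.2725,.03])-s["tool_pos"])/.15).round(3))
E
```

```text
4.6333 [0.39547845 0.26833194 0.16615086] [[1.0, -0.0029, 0.0028], [-0.0029, -1.0, -0.0003], [0.0028, 0.0003, -1.0]] [ 0.39333091 -0.06010113 -0.50169542] [ 0.16  0.33 -0.95  1.99  0.32  0.98 -2.53]
[ 0.588 -0.03   0.909]
```

Request:
{"method": "play_rows", "body": {"motion": [0,0.588,-0.03,0.5,0,0,0.588,-0.03,0.907,0,0,0.588,-0.03,0.907,0,0,0.588,-0.03,0.907,0,0,0.588,-0.03,0.907,0,0,0.588,-0.03,0.907,0,0,0.588,-0.03,0.907,0]}}

```text
t: 5.22
tool_pos: [0.4829, 0.274, 0.0306]
tcp_rot: [-3.141, 0.002, -0.002]
contact_force: [-0.1, 0.1, 0.5]
finger_gap: 0.0002
gripper_force: 0.0
```

```bash
python3 - <<'E'
from h import *
c=wrist(); s=robot.observe(); print(s["tool_pos"],s["contact_force"],s["qpos"].round(2))
o=ortho(c,.014,.45,.56,.22,.32,.0002)
q=proj(c,np.array([s["tool_pos"]])); print(q)
for i in range(0,12):
    r=int((.56-(.45+.01*i))/.0002); cv2.line(o,(0,r),(4 if i%5 else 12,r),(0,0,255),1)
for j in range(0,11):
    k=int((.32-(.22+.01*j))/.0002); cv2.line(o,(k,0),(k,4 if j%5 else 12),(0,0,255),1)
cv2.imwrite("pics/w1.png",o)
E
```

```text
[0.48314951 0.27411838 0.03108566] [-0.35596867  1.12775847  0.93558035] [ 0.01  0.65 -0.75  1.9   0.6   0.83 -2.63]
[[253.76379923 232.97511764]]
```

View pics/w1.png

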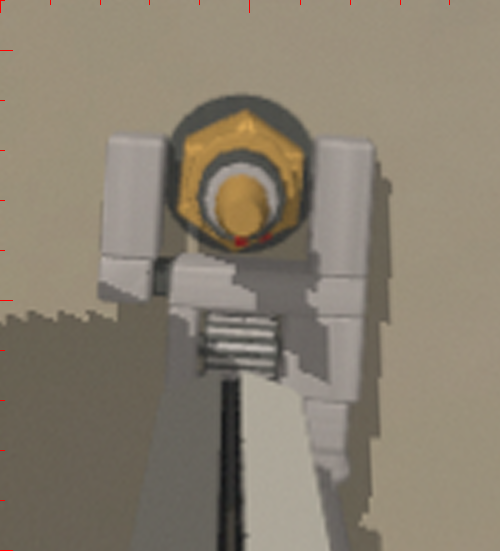

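The close view puts the worm at row ~350, column 240 (0.4895, 0.272), with the closed fingertips just behind and above it and a jaw gap of about 29.5 mm. Now I'll lower onto the worm.

Request:
{"method": "play_rows", "body": {"motion": [0,0.01,0.01,0.06,0,0,0.01,0.01,0.09,0,0,0.01,0.01,0.09,0,0,0.01,0.01,0.09,0]}}

```text
t: 5.6
tool_pos: [0.4842, 0.2719, 0.0156]
tcp_rot: [3.141, -0.002, 0.0]
contact_force: [0.3, 0.1, 0.2]
finger_gap: 0.0005
gripper_force: 0.0
```

Request:
{"method": "play_rows", "body": {"motion": [0,0,0,0.007,0,0,0,0,0.007,0]}}

```text
t: 5.77
tool_pos: [0.4844, 0.2722, 0.0147]
tcp_rot: [-3.141, 0.002, -0.001]
contact_force: [-0.9, -0.5, 4.9]
finger_gap: 0.0004
gripper_force: 2.4
```

Request:
{"method": "play_rows", "body": {"motion": [0,0,0,0.005,0,0,0,0,0.005,0]}}

```text
t: 5.93
tool_pos: [0.4847, 0.2723, 0.0144]
tcp_rot: [-3.142, 0.002, -0.001]
contact_force: [-3.0, -3.8, 13.7]
finger_gap: 0.0007
gripper_force: 6.9
```

Request:
{"method": "play_rows", "body": {"motion": [0,0,0,-0.003,0,0,0.01,0,-0.003,0,0,0.02,0,-0.003,0,0,0.03,0,-0.003,0,0,0.04,0,-0.003,0]}}

```text
t: 6.35
tool_pos: [0.4902, 0.272, 0.0145]
tcp_rot: [3.141, -0.002, -0.0]
contact_force: [-3.4, -3.9, 9.8]
finger_gap: 0.0007
gripper_force: 5.3
```

Request:
{"method": "play_rows", "body": {"motion": [0,0.01,0,0,0,0,0.02,0,0,0,0,0.03,0,0,0]}}

```text
t: 6.6
tool_pos: [0.4946, 0.2718, 0.0144]
tcp_rot: [3.141, -0.002, -0.0]
contact_force: [-3.9, -4.6, 11.1]
finger_gap: 0.0004
gripper_force: 5.6
```

Request:
{"method": "play_rows", "body": {"motion": [0,0,0,-0.02,0,0,-0.073,0,-0.02,0,0,-0.073,0,-0.012,0,0,-0.073,0,-0.001,0,0,-0.06,0,-0.001,0,0,-0.04,0,-0.001,0,0,-0.02,0,-0.001,0,0,0,0,-0.001,0]}}

```text
t: 7.27
tool_pos: [0.4946, 0.2717, 0.0144]
tcp_rot: [3.141, -0.002, -0.001]
contact_force: [-4.9, -4.1, 13.5]
finger_gap: 0.0004
gripper_force: 6.7
```

Request:
{"method": "play_rows", "body": {"motion": [0,0,0,-0.02,0,0,-0.073,0,-0.02,0,0,-0.073,0,-0.012,0,0,-0.073,0,0,0,0,-0.06,0,0,0,0,-0.04,0,0,0,0,-0.02,0,0,0,0,0,0,0,0]}}

```text
t: 7.93
tool_pos: [0.4946, 0.2719, 0.0144]
tcp_rot: [3.141, -0.002, -0.0]
contact_force: [-4.8, -3.6, 13.8]
finger_gap: 0.0003
gripper_force: 6.7
```

```bash
python3 - <<'E'
from h import *
c=wrist(); s=robot.observe(); print(s["t"],s["tool_pos"],s["contact_force"],s["qpos"].round(2))
o=ortho(c,.012,.45,.56,.22,.32,.0002)
cv2.imwrite("pics/w2.png",o)
E
```

```text
7.9833 [0.49516787 0.27191641 0.01441617] [-3.5348507  -2.45713736 11.32249142] [-0.    0.69 -0.73  1.88  0.62  0.82 -2.63]
```

View pics/w2.png

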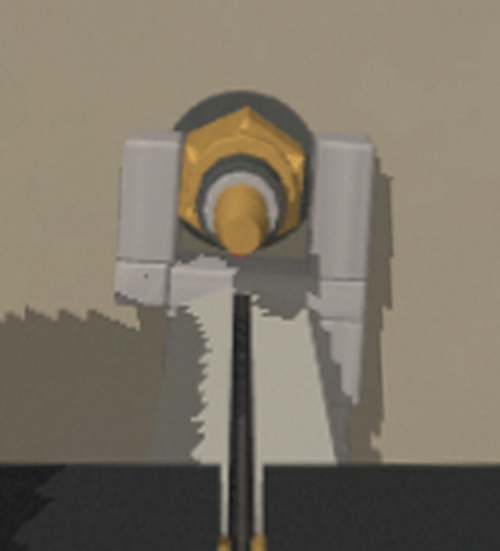

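The movable jaw's inner face moved from column 166 to 182, so it has closed about 3.2 mm and about 2 mm remains. The wrench itself hasn't moved.

Request:
{"method": "play_rows", "body": {"motion": [0,0,0,-0.02,0,0,-0.073,0,-0.02,0,0,-0.073,0,-0.012,0,0,-0.073,0,-0.002,0,0,-0.06,0,-0.002,0,0,-0.04,0,-0.002,0,0,-0.02,0,-0.002,0,0,0,0,-0.002,0]}}

```text
t: 8.65
tool_pos: [0.4945, 0.2725, 0.0146]
tcp_rot: [-3.141, 0.001, 0.001]
contact_force: [-4.4, 0.7, 7.7]
finger_gap: 0.0004
gripper_force: 4.0
```

Request:
{"method": "play_rows", "body": {"motion": [0,0,0,-0.02,0,0,-0.073,0,-0.02,0,0,-0.073,0,-0.012,0,0,-0.073,0,0,0,0,-0.06,0,0,0,0,-0.045,0,0,0,0,-0.035,0,0,0]}}

```text
t: 9.23
tool_pos: [0.4893, 0.2723, 0.0146]
tcp_rot: [-3.142, 0.002, 0.0]
contact_force: [-4.0, 0.2, 7.8]
finger_gap: 0.0004
gripper_force: 3.9
```

Request:
{"method": "play_rows", "body": {"motion": [0,0.007,0,0,0,0,0.014,0,0,0]}}

```text
t: 9.4
tool_pos: [0.4913, 0.2723, 0.0146]
tcp_rot: [-3.141, 0.002, 0.0]
contact_force: [-4.6, 0.7, 7.6]
finger_gap: 0.0007
gripper_force: 4.0
```

```bash
python3 - <<'E'
from h import *
c=wrist(); s=robot.observe(); print(s["t"],s["tool_pos"],s["contact_force"],s["qpos"].round(2))
o=ortho(c,.012,.45,.56,.22,.32,.0002)
cv2.imwrite("pics/w3.png",o[80:330,80:420])
E
```

```text
9.45 [0.49151011 0.27235204 0.01458499] [-3.74316198 -0.29653402  7.71515822] [-0.    0.68 -0.73  1.88  0.62  0.81 -2.63]
```

View pics/w3.png

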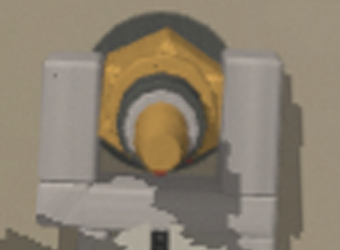

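Gap is now about 25 mm, and the wrench is being drawn sideways onto the nut. I'll continue in small steps and watch the drag.

Request:
{"method": "play_rows", "body": {"motion": [0,0.007,0,0,0,0,0.014,0,0,0]}}

```text
t: 9.62
tool_pos: [0.4933, 0.2723, 0.0146]
tcp_rot: [-3.142, 0.001, 0.001]
contact_force: [-4.2, 0.1, 8.3]
finger_gap: 0.0005
gripper_force: 4.2
```

Request:
{"method": "play_rows", "body": {"motion": [0,0.007,0,0,0,0,0.012,0,0,0]}}

```text
t: 9.78
tool_pos: [0.495, 0.2723, 0.0145]
tcp_rot: [-3.142, 0.001, 0.001]
contact_force: [-5.8, 0.0, 9.0]
finger_gap: 0.0003
gripper_force: 4.5
```

Request:
{"method": "play_rows", "body": {"motion": [0,0,0,-0.02,0,0,-0.073,0,-0.02,0,0,-0.073,0,-0.012,0,0,-0.073,0,-0.001,0,0,-0.066,0,-0.001,0,0,-0.06,0,-0.001,0]}}

```text
t: 10.28
tool_pos: [0.4861, 0.272, 0.0146]
tcp_rot: [3.141, -0.002, -0.001]
contact_force: [-5.5, -0.7, 7.9]
finger_gap: 0.0005
gripper_force: 3.7
```

Request:
{"method": "play_rows", "body": {"motion": [0,0.007,0,0,0,0,0.013,0,0,0]}}

```text
t: 10.45
tool_pos: [0.4879, 0.2721, 0.0146]
tcp_rot: [3.141, -0.002, -0.002]
contact_force: [-6.2, -1.6, 8.5]
finger_gap: 0.0006
gripper_force: 4.2
```

Request:
{"method": "play_rows", "body": {"motion": [0,0.006,0,0.001,0,0,0.012,0,0.001,0]}}

```text
t: 10.62
tool_pos: [0.4896, 0.272, 0.0145]
tcp_rot: [3.141, -0.002, -0.002]
contact_force: [-7.5, -2.1, 10.7]
finger_gap: 0.0003
gripper_force: 5.4
```

```bash
python3 - <<'E'
from h import *
c=wrist(); s=robot.observe(); print(s["t"],s["tool_pos"],s["contact_force"],s["qpos"].round(2))
o=ortho(c,.012,.45,.56,.22,.32,.0002)
cv2.imwrite("pics/w4.png",cv2.resize(o[80:330,80:420],None,fx=2,fy=2,interpolation=2))
E
```

```text
10.6667 [0.48975467 0.27201415 0.01448046] [-7.40974767 -1.44066488 10.80610332] [-0.    0.68 -0.73  1.89  0.62  0.81 -2.64]
```

View pics/w4.png

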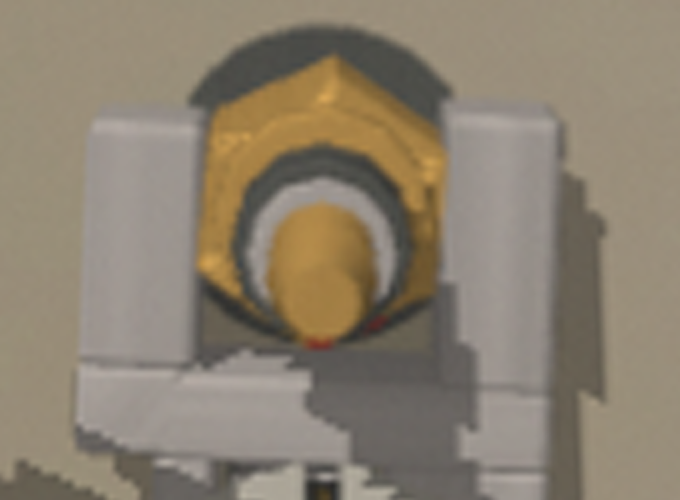

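The gap is about 24.2 mm (columns 200–442 at 0.1 mm/px) and both jaws lie square on the flats. Drag is 7.4 N, within the snug band. The nut's red mark at (322,378) is still off the fixed mark at (343,318). I'll hold briefly, then lift and go beside the handle.

Request:
{"method": "play_rows", "body": {"motion": [0,0,0,0,0,0,0,0,0,0,0,0,0,0,0]}}

```text
t: 10.92
tool_pos: [0.4897, 0.272, 0.0145]
tcp_rot: [3.141, -0.002, -0.001]
contact_force: [-7.2, -0.8, 10.0]
finger_gap: 0.0005
gripper_force: 5.0
```

Request:
{"method": "play_rows", "body": {"motion": [0,0,0,-0.4,0,0,0,0,-0.4,0,0,-0.633,0.4,-0.4,0,0,-0.633,0.4,-0.4,0,0,-0.633,0.4,-0.4,0,0,-0.633,0.4,-0.4,0,0,-0.633,0.4,-0.4,0]}}

```text
t: 11.5
tool_pos: [0.3951, 0.2112, 0.0747]
tcp_rot: [3.141, -0.003, 0.001]
contact_force: [0.4, 1.8, -0.4]
finger_gap: 0.0004
gripper_force: 0.0
```

```bash
python3 - <<'E'
from h import *
c=wrist(); s=robot.observe(); print(s["t"],s["tool_pos"],s["tcp_rot"],s["contact_force"],s["qpos"].round(2))
o=ortho(c,.012,.34,.55,.2,.32,.0003)
im=c["img"].astype(int); m=((im[...,2]>110)&(im[...,1]<70)&(im[...,0]<70)).astype(np.uint8)
n,l,st,ce=cv2.connectedComponentsWithStats(m)
for i in range(1,n):
    for z in(.0155,.027):
        p=backp(c,ce[i][1],ce[i][0],z)
        if abs(p[0]-.52)<.04 and abs(p[1]-.27)<.04: print(st[i,4],ce[i].round(1),z,p.round(4))
a=ortho(c,.0155,.5,.55,.245,.3,.0001)
cv2.imwrite("pics/w5.png",np.hstack([cv2.resize(o,(400,700))[:550],cv2.resize(a,(400,400*a.shape[0]//a.shape[1]))[:550] if a.shape[0]>=a.shape[1] else np.vstack([cv2.resize(a,(400,364)),np.zeros((186,400,3),np.uint8)])]))
E
```

```text
11.55 [0.39596429 0.21205155 0.07476929] [-3.14151698e+00  3.16764205e-03 -1.58691344e-03] [ 0.89794869 -0.19089095 -0.00589389] [ 0.18  0.43 -0.87  2.13  0.47  0.78 -2.56]
8 [173.9  59.9] 0.0155 [0.518  0.2758 0.0155]
8 [173.9  59.9] 0.027 [0.5158 0.2727 0.027 ]
12 [183.2  63.1] 0.0155 [0.5147 0.2679 0.0155]
12 [183.2  63.1] 0.027 [0.5126 0.2652 0.027 ]
```

View pics/w5.png

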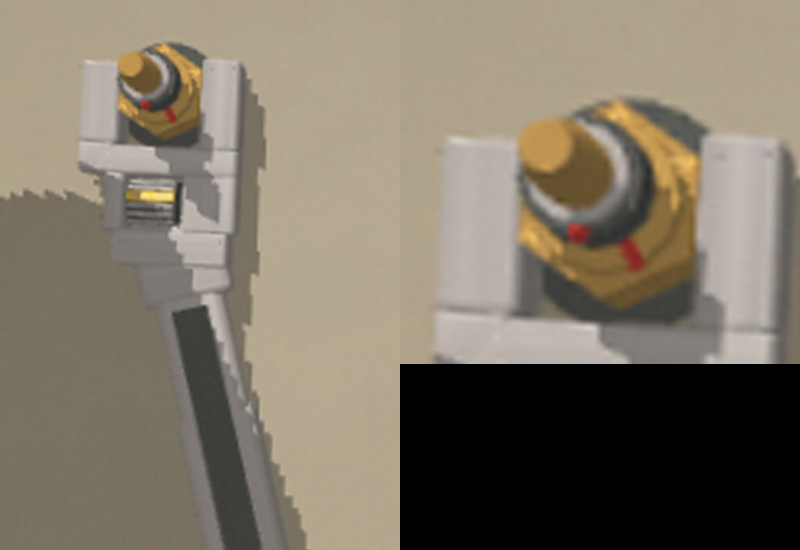

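The marks are still about 0.45–0.5 rad apart and the wrench is on the nut. Now I'll lower the fingers beside the handle and push toward +y.

Request:
{"method": "play_rows", "body": {"motion": [0,0,0,0.2,0,0,0,0,0.45,0,0,0,0,0.463,0,0,0,0,0.463,0,0,0,0,0.463,0]}}

```text
t: 11.97
tool_pos: [0.3956, 0.2131, 0.0059]
tcp_rot: [-3.141, 0.001, 0.001]
contact_force: [-0.9, -0.2, 0.8]
finger_gap: 0.0006
gripper_force: 0.0
```

Request:
{"method": "play_rows", "body": {"motion": [0,0,-0.03,0,0,0,0,-0.06,0,0,0,0,-0.06,0,0]}}

```text
t: 12.22
tool_pos: [0.3959, 0.2225, 0.0062]
tcp_rot: [-3.14, 0.001, -0.003]
contact_force: [-0.1, -0.2, -0.9]
finger_gap: 0.0003
gripper_force: 0.0
```

Request:
{"method": "play_rows", "body": {"motion": [0,0,-0.015,0,0,0,0,-0.03,0,0,0,0,-0.045,0,0]}}

```text
t: 12.47
tool_pos: [0.3954, 0.2281, 0.0053]
tcp_rot: [-3.142, 0.002, -0.0]
contact_force: [-0.2, 0.9, 0.2]
finger_gap: 0.0005
gripper_force: 0.4
```

Request:
{"method": "play_rows", "body": {"motion": [0,0,-0.012,0,0,0,0,-0.024,0,0,0,0,-0.036,0,0,0,0,-0.048,0,0]}}

```text
t: 12.8
tool_pos: [0.395, 0.235, 0.005]
tcp_rot: [3.141, -0.002, -0.001]
contact_force: [-2.5, -2.5, 2.4]
finger_gap: 0.0003
gripper_force: 1.7
```

Request:
{"method": "play_rows", "body": {"motion": [0,0,-0.012,0,0,0,0,-0.024,0,0,0,0,-0.036,0,0,0,0,-0.048,0,0,0,0,-0.06,0,0]}}

```text
t: 13.22
tool_pos: [0.3948, 0.2435, 0.0048]
tcp_rot: [3.14, -0.003, -0.002]
contact_force: [-5.2, -8.0, 5.1]
finger_gap: 0.0006
gripper_force: 4.3
```

```bash
cat >> h.py <<'E'
def marks():
    c=wrist(); im=c["img"].astype(int); m=((im[...,2]>110)&(im[...,1]<70)&(im[...,0]<70)).astype(np.uint8)
    n,l,st,ce=cv2.connectedComponentsWithStats(m)
    for i in range(1,n):
        p,q=[backp(c,ce[i][1],ce[i][0],z) for z in(.0155,.027)]
        if abs(p[0]-.52)<.04 and abs(p[1]-.27)<.04: print(st[i,4],ce[i].round(1),"z15.5",p[:2].round(4),"z27",q[:2].round(4))
    s=robot.observe(); print(s["t"],s["tool_pos"].round(4),s["contact_force"].round(1),s["qpos"].round(2)); return c
E
python3 - <<'E'
from h import *
c=marks()
cv2.imwrite("pics/w6.png",ortho(c,.012,.34,.55,.2,.34,.00035))
E
```

```text
13 [199.4  34.2] z15.5 [0.5188 0.2742] z27 [0.5156 0.272 ]
27 [210.3  40.1] z15.5 [0.5148 0.2678] z27 [0.5119 0.2661]
13.2667 [0.3949 0.2439 0.0049] [-3.7 -7.4  3.4] [-0.01  0.57 -0.74  2.12  0.62  0.67 -2.74]
```

View pics/w6.png

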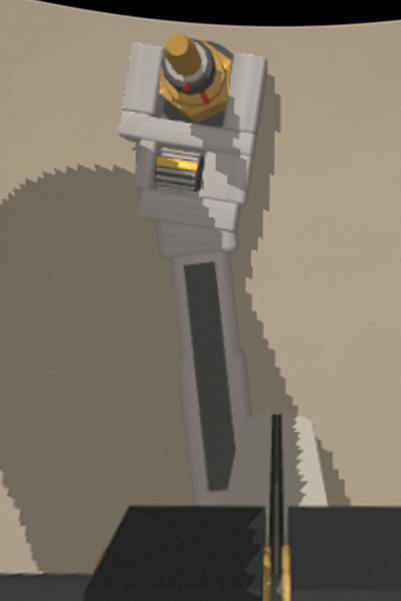

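The wrench swung about 6° but the nut mark hasn't moved. I'll measure the jaw opening numerically before pushing on, checking the method against the first view.

```bash
cat >> h.py <<'E'
def cloud(c):
    K=c["intrinsics"];v,u=np.mgrid[:384,:512];a=(u-K[0,2])/K[0,0];b=(v-K[1,2])/K[1,1];th=np.hypot(a,b)+1e-9
    d=c["depth"]; t=np.tan(np.minimum(th,1.4))
    P=np.stack([a/th*t*d,b/th*t*d,d],-1); T=c["world_from_camera"]
    P=P@T[:3,:3].T+T[:3,3]; return P[(d>0)&(th<1.3)]
def jaws(c,cen=(.5235,.272)):
    P=cloud(c); m=(abs(P[:,2]-.012)<.0022)&(abs(P[:,0]-cen[0])<.06)&(abs(P[:,1]-cen[1])<.05)
    Q=P[m][:,:2]-cen; best=[]
    for yaw in np.radians(np.arange(-40,12,.5)):
        r=Q@np.array([[np.cos(yaw),-np.sin(yaw)],[np.sin(yaw),np.cos(yaw)]])
        s=r[(r[:,0]>-.008)&(r[:,0]<.009)]
        f=s[s[:,1]<-.009]; g=s[s[:,1]>.009]
        if len(f)<20 or len(g)<20: continue
        best.append((np.ptp(f[:,1])+np.ptp(g[:,1]),round(float(np.degrees(yaw)),1),(1e3*np.array([f[:,1].min(),f[:,1].max(),g[:,1].min(),g[:,1].max(),r[(abs(r[:,1])<.03),0].max()])).round(1).tolist(),len(f),len(g)))
    best.sort(key=lambda b:b[0])
    for b in best[:4]: print(b)
E
python3 - <<'E'
from h import *
w=dict(np.load("w0.npz")); print("w0"); jaws(w)
c=marks(); print("now"); jaws(c); np.savez("w6.npz",**c)
E
```

```text
w0
(np.float64(0.034903282861746626), -4.5, [-26.6, -9.4, 9.8, 27.5, 12.8], 182, 160)
(np.float64(0.03520042179529097), -0.5, [-26.5, -9.1, 9.4, 27.1, 12.8], 173, 178)
(np.float64(0.035257919343454236), 0.0, [-26.5, -9.0, 9.4, 27.2, 12.8], 174, 178)
(np.float64(0.03528307194886815), -1.0, [-26.6, -9.1, 9.4, 27.2, 12.8], 173, 178)
13 [199.5  34.2] z15.5 [0.5188 0.2745] z27 [0.5156 0.2724]
26 [210.9  40. ] z15.5 [0.5148 0.2679] z27 [0.5119 0.2662]
13.3167 [0.3949 0.2438 0.0049] [-3.7 -5.9  3.1] [-0.01  0.57 -0.74  2.12  0.62  0.67 -2.74]
now
(np.float64(0.029714870551914484), -8.5, [-24.5, -9.1, 9.3, 23.6, 12.9], 673, 497)
(np.float64(0.029747607109915135), -9.5, [-24.5, -9.0, 9.4, 23.6, 12.9], 672, 485)
(np.float64(0.029777190953180446), -9.0, [-24.5, -9.1, 9.2, 23.6, 12.9], 673, 491)
(np.float64(0.02992026306198088), -10.0, [-24.6, -9.0, 9.3, 23.7, 12.9], 675, 479)
```

Measured across the outer faces, the jaws span 48.1 mm (48 = snug; the first view gave 54.1), so they are still snug and the wrench yaw is about -9°. Joint 7 is getting close to its limit, so I'll back off and turn the tool to relieve it before pushing on.

Request:
{"method": "play_rows", "body": {"motion": [0,0,0.13,0,0,0,0,0.13,0,0,0,0,0.13,0,-0.08,0,0,0.13,0,-0.16,0,0,0.13,0,-0.2,0,0,0.13,0,-0.2,0]}}

```text
$.motion: bad value
```

```bash
python3 - <<'E'
from h import *
c=marks(); jaws(c)
E
```

```text
13 [199.5  34.2] z15.5 [0.5188 0.2744] z27 [0.5156 0.2723]
27 [210.6  40.2] z15.5 [0.5147 0.268 ] z27 [0.5118 0.2663]
13.3667 [0.3949 0.2438 0.0049] [-4.  -5.3  3.5] [-0.01  0.57 -0.74  2.12  0.62  0.67 -2.74]
(np.float64(0.02995668052178598), -9.5, [-24.6, -9.0, 9.3, 23.6, 13.4], 675, 472)
(np.float64(0.030070461536222025), -10.0, [-24.6, -9.1, 9.2, 23.7, 13.4], 675, 470)
(np.float64(0.030192545643930407), -8.5, [-24.5, -9.1, 9.1, 23.8, 13.4], 676, 485)
(np.float64(0.030246579906174017), -10.5, [-24.7, -9.0, 9.2, 23.8, 13.4], 673, 466)
```

Request:
{"method": "play_rows", "body": {"motion": [0,0,0.13,0,0,0,0,0.13,0,0,0,0,0.13,0,-0.08,0,0,0.13,0,-0.16,0,0,0.13,0,-0.2,0,0,0.13,0,-0.2]}}

```text
t: 13.87
tool_pos: [0.3956, 0.2252, 0.0051]
tcp_rot: [-3.101, -0.494, -0.001]
contact_force: [0.5, 0.0, -0.4]
finger_gap: 0.001
gripper_force: 0.0
```

```bash
python3 - <<'E'
from h import *
c=marks(); jaws(c)
E
```

```text
15 [239.9  18.7] z15.5 [0.5192 0.2739] z27 [0.5158 0.2722]
27 [247.9  28. ] z15.5 [0.515  0.2678] z27 [0.5119 0.2665]
13.9167 [0.3955 0.2251 0.0051] [ 0.2  0.1 -0.3] [ 0.09  0.58 -0.81  2.14  0.68  0.69 -2.44]
(np.float64(0.029447834197517085), -9.0, [-24.4, -9.1, 9.4, 23.5, 11.7], 659, 345)
(np.float64(0.02946274281585621), -8.5, [-24.4, -9.0, 9.4, 23.5, 11.7], 657, 351)
(np.float64(0.02947586375715161), -9.5, [-24.4, -9.1, 9.3, 23.4, 11.8], 660, 341)
(np.float64(0.029796977231691425), -8.0, [-24.4, -9.1, 9.0, 23.5, 11.7], 655, 354)
```

Request:
{"method": "play_rows", "body": {"motion": [0,0,0,0,-0.08,0,0,0,0,-0.16,0,0,0,0,-0.24,0,0,0,0,-0.32,0,0,0,0,-0.4,0,0,0,0,-0.48,0,0,0,0,-0.56,0,0,0,0,-0.64]}}

```text
t: 14.58
tool_pos: [0.3955, 0.225, 0.0051]
tcp_rot: [-2.486, -1.921, -0.001]
contact_force: [0.6, -0.6, 0.0]
finger_gap: 0.0005
gripper_force: 0.0
```

Request:
{"method": "play_rows", "body": {"motion": [0,0,0,0,-0.08,0,0,0,0,-0.16,0,0,0,0,-0.16,0,0,0,0,-0.16]}}

```text
t: 14.92
tool_pos: [0.3952, 0.2249, 0.005]
tcp_rot: [-2.235, -2.207, -0.0]
contact_force: [-0.5, -0.0, 0.1]
finger_gap: 0.0008
gripper_force: 0.0
```

```bash
python3 - <<'E'
from h import *
c=marks(); jaws(c)
s=robot.observe(); print(R.from_rotvec(s["tcp_rot"]).as_matrix().round(3))
E
```

```text
10 [446.  169.8] z15.5 [0.5248 0.2696] z27 [0.5161 0.2717]
18 [434.7 172.5] z15.5 [0.5152 0.2676] z27 [0.5071 0.2699]
14.9667 [0.3953 0.2248 0.005 ] [-0.5  0.9 -0.4] [ 0.28  0.73 -1.07  2.14  0.91  0.83 -1.38]
(np.float64(0.030074899652476658), -7.0, [-24.5, -9.1, 9.1, 23.8, 10.6], 349, 362)
(np.float64(0.030106263759352228), -8.5, [-24.5, -9.2, 9.1, 23.9, 11.0], 353, 351)
(np.float64(0.030109518498273383), -6.0, [-24.6, -9.3, 9.1, 23.9, 10.3], 343, 369)
(np.float64(0.030140430535363624), -9.0, [-24.4, -9.2, 9.1, 24.0, 11.2], 355, 346)
[[ 0.013  1.    -0.   ]
 [ 1.    -0.013  0.   ]
 [ 0.    -0.    -1.   ]]
```

Request:
{"method": "play_rows", "body": {"motion": [0,0.06,0,0,0,0,0.12,0,0,0,0,0.14,0,0,0,0,0.155,0,0,0,0,0.17,0,0,0,0,0.185,0,0,0,0,0.2,0,0,0]}}

```text
t: 15.55
tool_pos: [0.3949, 0.2541, 0.0049]
tcp_rot: [2.229, 2.213, -0.003]
contact_force: [-3.5, -7.7, 5.5]
finger_gap: 0.0002
gripper_force: 3.9
```

Request:
{"method": "play_rows", "body": {"motion": [0,0.015,0,0,0,0,0.03,0,0,0,0,0.045,0,0,0,0,0.06,0,0,0]}}

```text
t: 15.88
tool_pos: [0.3948, 0.2631, 0.0048]
tcp_rot: [2.229, 2.213, -0.003]
contact_force: [-3.9, -6.7, 2.5]
finger_gap: 0.0005
gripper_force: 3.4
```

```bash
python3 - <<'E'
from h import *
c=marks(); jaws(c)
E
```

```text
17 [427.5 225.8] z15.5 [0.5149 0.2688] z27 [0.5067 0.2737]
9 [438. 228.] z15.5 [0.5249 0.2666] z27 [0.516  0.2716]
15.9333 [0.3948 0.2636 0.0048] [-3.2 -4.9  1.9] [ 0.19  0.75 -1.06  2.09  0.9   0.86 -1.43]
(np.float64(0.029727257478632252), -18.5, [-24.2, -9.2, 9.2, 23.9, 10.6], 311, 320)
(np.float64(0.02989792486930616), -17.5, [-24.3, -9.1, 9.1, 23.8, 10.3], 305, 327)
(np.float64(0.029908740138362103), -18.0, [-24.2, -9.1, 9.0, 23.9, 10.5], 307, 323)
(np.float64(0.02994057865552159), -20.0, [-24.2, -9.2, 9.2, 24.1, 11.0], 310, 308)
```

The nut is now turning with the wrench: yaw is -18°, the jaws are still snug, and about 0.3 rad remains.

Request:
{"method": "play_rows", "body": {"motion": [0,0.02,0,0,0,0,0.04,0,0,0,0,0.06,0,0,0,0,0.08,0,0,0,0,0.1,0,0,0,0,0.12,0,0,0,0,0.14,0,0,0,0,0.16,0,0,0]}}

```text
t: 16.6
tool_pos: [0.396, 0.2873, 0.005]
tcp_rot: [2.229, 2.212, -0.001]
contact_force: [2.7, -6.2, 0.7]
finger_gap: 0.0005
gripper_force: 2.7
```

```bash
python3 - <<'E'
from h import *
c=marks(); jaws(c)
E
```

```text
16 [419.5 254.5] z15.5 [0.5144 0.2706] z27 [0.5064 0.277 ]
7 [429.  260.7] z15.5 [0.5246 0.2645] z27 [0.5159 0.2713]
16.65 [0.3959 0.2879 0.005 ] [ 0.6 -5.7  0.5] [ 0.13  0.77 -1.05  2.06  0.9   0.87 -1.46]
(np.float64(0.029747945472775334), -29.0, [-24.6, -9.3, 9.1, 23.5, 11.0], 281, 278)
(np.float64(0.029761827036928593), -28.5, [-24.7, -9.2, 9.2, 23.5, 10.9], 280, 279)
(np.float64(0.029774303792324232), -31.0, [-24.4, -9.2, 9.1, 23.7, 11.5], 283, 266)
(np.float64(0.02980428999675091), -30.5, [-24.5, -9.1, 9.2, 23.6, 11.4], 280, 268)
```

Request:
{"method": "play_rows", "body": {"motion": [0,0.02,0,0,0,0,0.04,0,0,0,0,0.06,0,0,0,0,0.06,0,0,0]}}

```text
t: 16.98
tool_pos: [0.3959, 0.2967, 0.005]
tcp_rot: [2.229, 2.213, -0.001]
contact_force: [2.1, -4.0, 1.6]
finger_gap: 0.0003
gripper_force: 1.9
```

Request:
{"method": "play_rows", "body": {"motion": [0,-0.06,0,0,0,0,-0.15,0,0,0,0,-0.15,0,-0.5,0,0,-0.15,0,-0.9,0,0,-0.15,0,-0.9,0,0,-0.15,0,-0.9,0,0,-0.15,0,-0.9,0]}}

```text
t: 17.57
tool_pos: [0.3968, 0.2746, 0.1427]
tcp_rot: [2.228, 2.211, 0.007]
contact_force: [0.4, 0.9, 0.0]
finger_gap: 0.0006
gripper_force: 0.0
```

```bash
python3 - <<'E'
from h import *
c=marks(); jaws(c)
E
```

```text
4 [359.5 188. ] z15.5 [0.5147 0.2716] z27 [0.5103 0.2746]
2 [364.  190.5] z15.5 [0.5205 0.2687] z27 [0.5159 0.2718]
17.6167 [0.3963 0.2738 0.1408] [-0.3 -0.  -1.6] [ 0.32  0.54 -1.24  2.    0.6   1.04 -1.21]
(np.float64(0.02899938070637969), -35.5, [-24.6, -9.5, 9.4, 23.3, 11.2], 158, 136)
(np.float64(0.02902345299703018), -36.0, [-24.7, -9.4, 9.4, 23.2, 11.3], 158, 136)
(np.float64(0.02921984416203645), -34.5, [-24.6, -9.5, 9.1, 23.3, 10.8], 159, 141)
(np.float64(0.029242333105737407), -35.0, [-24.6, -9.5, 9.1, 23.3, 11.0], 159, 139)
```

```bash
python3 - <<'E'
from h import *
for k in range(3):
    c=wrist(); im=c["img"].astype(float); w=np.clip(im[...,2]-np.maximum(im[...,1]*1.15,im[...,0])-35,0,None)*(im[...,2]>90)
    w[im[...,1]>1.6*im[...,0]]=0
    sub=w[350:375,175:205]; n,l=cv2.connectedComponents((sub>0).astype(np.uint8),connectivity=4)
    for i in range(1,n):
        v,u=np.where(l==i); ww=sub[v,u]
        if len(v)<2: continue
        r,q=(v*ww).sum()/ww.sum()+350,(u*ww).sum()/ww.sum()+175
        print(k,len(v),round(ww.sum()),round(r,2),round(q,2),backp(c,r,q,.0155)[:2].round(4),backp(c,r,q,.027)[:2].round(4))
jaws(c)
t=robot.camera("top")
print(robot.observe()["t"])
E
```

```text
(np.float64(0.029143560082540185), -33.5, [-24.6, -9.2, 9.4, 23.2, 10.9], 162, 149)
(np.float64(0.029187830025652645), -33.0, [-24.6, -9.2, 9.5, 23.3, 10.8], 163, 151)
(np.float64(0.029268749226699926), -32.5, [-24.6, -9.1, 9.5, 23.3, 10.7], 166, 152)
(np.float64(0.029330620712411017), -34.0, [-24.6, -9.1, 9.4, 23.2, 11.0], 165, 147)
17.8167
```

```bash
python3 - <<'E'
from h import *
for k in range(2):
    c=wrist(); im=c["img"].astype(float); w=np.clip(im[...,2]-1.6*np.maximum(im[...,1],im[...,0]),0,None)
    sub=w[178:200,350:372]; n,l=cv2.connectedComponents((sub>0).astype(np.uint8),connectivity=4)
    for i in range(1,n):
        v,u=np.where(l==i); ww=sub[v,u]
        if len(v)<3: continue
        r,q=(v*ww).sum()/ww.sum()+178,(u*ww).sum()/ww.sum()+350
        print(k,len(v),round(ww.sum()),round(r,2),round(q,2),backp(c,r,q,.0155)[:2].round(4),backp(c,r,q,.027)[:2].round(4))
E
```

```text
0 12 362 188.25 362.71 [0.5142 0.2715] [0.5097 0.2745]
0 4 217 190.61 367.53 [0.5203 0.2688] [0.5156 0.2719]
1 8 311 188.39 362.69 [0.5142 0.2715] [0.5097 0.2745]
1 5 240 190.65 367.46 [0.5203 0.2689] [0.5155 0.272 ]
```

```bash
python3 -c "
from h import *
print(robot.hand_in())"
```

```text
the job is handed in; nothing more can be done
None
```

I closed the jaw on the nut until drag on the worm reached about 7 N, then turned the nut until its mark measured about 0.04 rad short of the fixed mark. I left the wrench snug on the nut with the arm clear and handed the job in at about 18 s; no verdict came back, and I did not re-check the bystanders.

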